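# Shut down the vacuum valve bank

### The job

Shut down the vacuum valve bank on the worktop in this order: first press the big round button fully in, then press down the raised front end of the rocker until it has tipped all the way over, then press the square button fully in. Leave the slim pin button out as it is, and do not move or pick up the loupe, lens, tape roll or bearing standing round the bank.

Things in the scene. Friction and masses are not known exactly. Their poses are not given: they have to be found in the camera images.
- manifold: steel bed of the valve bank, 70 x 248 x 12 mm, fixed; on it four aluminium valve blocks in a row along y (64 x 53 x 40 mm, 56 mm from middle to middle, tops 52 mm above the worktop; their order changes) and a 46 mm high end block at either end. Origin: middle of its underside, on the worktop; -x is the front, which faces the robot within about 20 degrees, +x the back with brass ports, y along the row
- round_button_top (a point): round mushroom button, 32 mm across, flat top 24 mm across, black plastic, on top of its own aluminium valve block; stands 24 mm above its block. The point is the middle of the cap's flat top, z up along the button; built and out it is 76 mm above the worktop, and it goes down with the button
- square_button_top (a point): square button, 28 x 28 mm, black plastic, on top of its own aluminium valve block; stands 24 mm above its block. The point is the middle of the cap's flat top, z up along the button; built and out it is 76 mm above the worktop, and it goes down with the button
- pin_button_top (a point): slim round pin button, 12 mm across, to be left alone, black plastic, on top of its own aluminium valve block; stands 24 mm above its block. The point is the middle of the cap's flat top, z up along the button; built and out it is 76 mm above the worktop, and it goes down with the button
- rocker_pad (a point): middle of the top of the finger pad on the front end of the black rocker, the end raised at the start. The rocker is a paddle 60 mm long (along the bank's x), 26 mm wide, tipping about a pivot at its middle, 63 mm above the worktop, with a raised 14 mm long pad at each end. The point is 23 mm in front of the pivot, 73 mm above the worktop at the start, 65 mm when tipped over
- round_button (a joint): how far the round button is pressed in, m: 0 fully out, 0.009 bottomed on a hard stop. It slides straight down against about 4 N of friction, has no spring and stays where it is left; it starts 0 to 1.5 mm in. It counts as fully in beyond 0.0075
- square_button (a joint): how far the square button is pressed in, m: 0 fully out, 0.009 bottomed on a hard stop. It slides straight down against about 4 N of friction, has no spring and stays where it is left; it starts 0 to 1.5 mm in. It counts as fully in beyond 0.0075
- pin_button (a joint): how far the pin button is pressed in, m: 0 fully out, 0.009 fully in; starts 0 to 1.5 mm in and must stay out
- rocker (a joint): tip angle of the rocker, rad: 0 with its front end fully up, 0.36 with its front end fully down on a hard stop; friction only (about 4 N at the pad), stays where it is left; starts at 0 to 0.05. It counts as tipped over beyond 0.30
- loupe: black eye loupe, 37 mm across, 40 mm high, standing loose in front of the bank; origin at its underside. Leave it
- tape_roll: roll of black tape, 58 mm across, 19 mm high, lying loose in front of the bank; origin at its underside. Leave it
- bearing: steel ball bearing, 26 mm across, 8 mm high, lying loose behind the bank; origin at its underside. Leave it
- spare_lens: black lens barrel, 38 mm across, 58 mm high, standing loose behind the bank; origin at its underside. Leave it

How it is judged (in metres and radians):
On the way, in this order (a step that is already met when the one before it is completed fails the run):
1. the round button is fully in (value of joint round_button above 0.0075 m), for 0.2 s.
2. the rocker is tipped over, front end down (value of joint rocker above 0.3 rad), for 0.2 s.
3. the square button is fully in (value of joint square_button above 0.0075 m), for 0.2 s.
At the end, for the whole second after the job is handed in: Round and square buttons more than 7.5 mm in (of 9), rocker tipped beyond 0.30 rad (of 0.36), pin button less than 3 mm in, and loupe, tape roll, bearing and lens within 15 mm of where they stood (value of joint each of round_button, square_button above 0.0075 m and value of joint rocker above 0.3 rad and value of joint pin_button below 0.003 m and distance of each of loupe, tape_roll, bearing, spare_lens from where it was at the start of the episode below 0.015 m); the robot touches nothing.
It fails at once if the rocker is tipped before the round button is in (value of joint rocker above 0.13 rad and value of joint round_button below 0.0075 m).
It fails at once if the square button is pressed before the round button is in and the rocker tipped over (value of joint square_button above 0.0035 m and (value of joint rocker below 0.3 rad or value of joint round_button below 0.0075 m)).
It fails at once if the pin button is pressed (value of joint pin_button above 0.003 m).
It fails at once if the loupe, tape roll, bearing or lens is lifted, carried or pushed more than 15 mm (distance of any of loupe, tape_roll, bearing, spare_lens from where it was at the start of the episode above 0.015 m).
It also fails if it takes over 40 s, if anything falls off the work surface, if the arm or the gripper's body presses on something with over 40 N, if the wrist force passes 120 N, or if a joint passes its speed limit or range.

### The arm

A 6-joint arm with a two-finger parallel gripper is mounted at the origin on a cart in front of the work surface, level with it; the furniture and walls round the work are solid. World frame = base frame: x ahead of the robot, y to its left, z up, the work surface at z = 0. Lengths are in mm, angles in rad, forces in N, time in s.
With the tool pointing down it reaches from about 275 to 825 mm from the base axis. Payload 5.2 kg.
Tool frame: the origin (TCP) lies at the very end of the fingers, on their centre line; the grasp point (between the pads) lies 19 mm behind it; z points along the fingers, y is the direction in which the jaws open and shut (so a half turn about z gives the same grasp; the last joint's range is limited). The gripper opens to 93 mm and grips with 3 to 60 N. Pads are 15 mm wide; open, the fingers measure 128 mm over their backs; the gripper's body (75 mm by 188 mm) begins 65 mm behind the grasp point.
Start: joints at [-1.354, 0.259, 1.535, -0, 1.348, -0.203], TCP at [224.188, -502.24, 218.653] pointing down, gripper open.
Joint ranges: [-3.14, 3.14], [-0.91, 2.08], [0.19, 2.58], [-1.22, 4.36], [0.22, 2.71], [-3.12, 3.12]. Speed limits (rad/s): [2.57, 2.57, 3.14, 3.14, 3.14, 3.14].

### API

Orientations are given as [roll, pitch, yaw] about the fixed x, y, z axes, in that order (R = Rz(yaw) Ry(pitch) Rx(roll)).
In Python, from bench import robot gives the robot as it stands. The module is installed in compiled form; this text tells all that it offers. Calls block until the motion is done:
- robot.move_ptp(position, orientation): joint-space move of the TCP to a pose.
- robot.move_linear(position, ori=None, speed=150, f_stop=None): straight line of the TCP; ori=None keeps the orientation; speed is the mean speed in mm/s. With f_stop (N) it stops when the force on the tool has changed by that much, and returns True; else False.
- robot.move_j(angles): joint-space move.
- robot.move_gripper(opening): opening from 0.0 (shut) to 1.0 (fully open); the grip force is fixed at half the most; returns when the fingers have stopped.
- robot.sleep(seconds).
- robot.inverse_kinematics(position, orientation): joint angles nearest the present ones, or None.
- robot.get_image(name): name is "scene" or "top" or "wrist"; returns a dict with "img" (384x512x3 uint8, blue, green, red), "fovy" (degrees; the focal length in pixels is half the picture's height over the tangent of half this angle, whatever the lens; pixels are square), "cx", "cy" (the principal point, pixels), "k1" (the pictures are not rectified: a ray, as slopes to the right and down, at radius r is drawn at 1 + k1 r^2 times it, then the intrinsics apply), "eye" and "orientation" of the camera in the world. Camera axes: x right, y down, z forward; pixel columns grow to the right and rows downward; lengths in mm; the calibration is good to about 2 mm. A picture is of the moment at which its call begins. There is no depth.
A pose or a line that the arm cannot do raises robot.MotionError and nothing moves.
- robot.hand_in(): hands the job in, once; it reports no verdict.
Readings, each from a call of its own:
- robot.current_t(): time.
- robot.current_qpos(): joint angles.
- robot.current_joint_vel(): joint speeds.
- robot.current_joint_efforts(): joint torques, N m.
- robot.current_tcp_pos(): TCP position.
- robot.current_eef_rot(): TCP orientation.
- robot.current_contact_force(): force on the tool from outside, world axes, zero at the start.
- robot.current_ft_torque(): the same for the moment, N m.
- robot.current_gripper_width(): opening from 0.0 (shut) to 1.0 (fully open).
Only numpy, scipy, OpenCV 4.12 (cv2) and the standard library are available. Lean on these libraries where they do the work, as an engineer would, in place of code of your own. Each camera call takes 0.05 s, during which the arm holds its last target. There are 200 camera calls.

## Working session

There is one attempt and no reset: what is moved stays moved. The work goes in short steps, each a Python script; the robot and the scene stay as the last script left them, time stands still between calls to the robot, and variables do not carry over. Pictures are saved under pics/ and viewed, about 8 in all and at most 12, crops included, and the job is handed in when it is done.

```bash
mkdir -p pics
cat > h.py <<'E'
import numpy as np, cv2
from scipy.spatial.transform import Rotation as R
from bench import robot
def cam(n,save=None):
    d=robot.get_image(n)
    if save: cv2.imwrite('pics/'+save,d['img'])
    return d
def K(d):
    f=d['img'].shape[0]/2/np.tan(np.radians(d['fovy'])/2)
    return f
def rot(d):
    o=np.array(d['orientation'],float)
    return o if o.shape==(3,3) else R.from_euler('xyz',o).as_matrix()
def ray(d,u,v):
    f=K(d); a=np.array([(u-d['cx'])/f,(v-d['cy'])/f]); s=a.copy()
    for _ in range(30): s=a/(1+d['k1']*(s@s))
    return np.array(d['eye'],float),rot(d)@np.array([s[0],s[1],1])
def onz(d,u,v,z):
    e,r=ray(d,u,v); return e+r*(z-e[2])/r[2]
def proj(d,p):
    c=rot(d).T@(np.array(p,float)-np.array(d['eye'])); s=c[:2]/c[2]
    s=s*(1+d['k1']*(s@s)); return s*K(d)+[d['cx'],d['cy']]
E
python3 - <<'E'
from h import *
a=cam('top','top0.png');b=cam('scene','scene0.png')
for d in(a,b): print({k:v for k,v in d.items() if k!='img'})
print(robot.current_t(),robot.current_eef_rot())
E
```

```text
{'fovy': 47.2115469732018, 'cx': 253.25700788328012, 'cy': 187.52390830953937, 'k1': -0.15713516997804455, 'eye': array([497.30784916, 305.00567067, 939.96654537]), 'orientation': array([-3.07233582, -0.00558035, -1.54656544])}
{'fovy': 47.581613395035475, 'cx': 255.84957005687633, 'cy': 193.8865017633454, 'k1': -0.08667817644475995, 'eye': array([289.13475165, 752.68184966, 749.28035392]), 'orientation': array([-2.45514412, -0.01228161, -2.54756254])}
0.1 [-3.14008717e+00 -3.11768919e-04  4.19862191e-01]
```

View pics/top0.png

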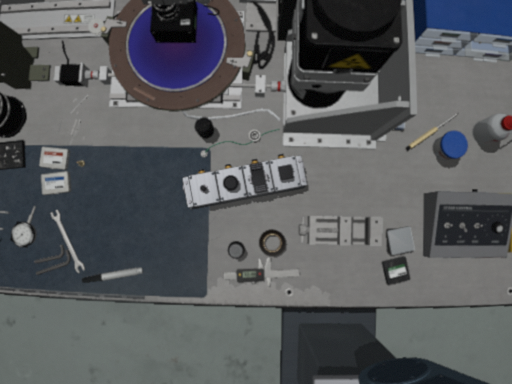

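View pics/scene0.png

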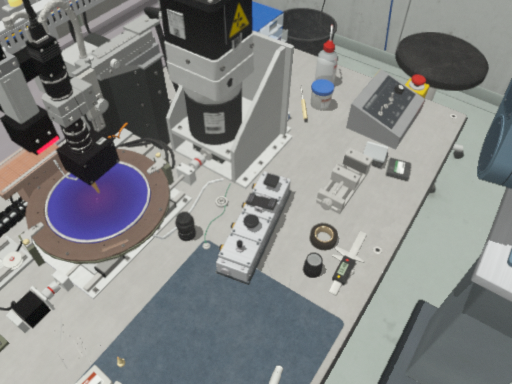

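The top view shows the bank at about (245,182), with +y to the left. From left to right it has the pin (205,189), round (231,184), rocker (259,178) and square (286,173). The scene view shows the same order. I'll zoom in and get a closer measurement.

Run:
```python
from h import *
a=cv2.imread('pics/top0.png');b=cv2.imread('pics/scene0.png')
A=cv2.resize(a[145:217,175:315],None,fx=5,fy=5,interpolation=cv2.INTER_CUBIC)
B=cv2.resize(b[165:285,210:300],None,fx=2,fy=2,interpolation=cv2.INTER_CUBIC)
c=np.zeros((600,700,3),np.uint8);c[:360]=A;c[360:,:180]=B;cv2.imwrite('pics/crop0.png',c)
d=cam('top')
for n,u,v,z in[('pin',205,189,76),('round',231,184,76),('rock',259,178,66),('sq',286,173,76)]: print(n,onz(d,u,v,z).round(1))
# caps as dark blobs
g=cv2.cvtColor(a,cv2.COLOR_BGR2GRAY); m=(g<70).astype(np.uint8);m2=np.zeros_like(m);m2[150:210,180:308]=m[150:210,180:308]
n,l,s,ce=cv2.connectedComponentsWithStats(m2)
for i in range(1,n):
    if s[i,4]>15: print(s[i],ce[i].round(1),onz(d,*ce[i],76).round(1))
```

```text
pin [552.1 396.8  76. ]
round [563.2 345.7  76. ]
rock [577.4 290.6  66. ]
sq [587.7 237.6  76. ]
[ 180  150  128   60 1810] [226.3 181.3] [568.4 355.1  76. ]
[279 165  15  16 177] [285.8 172.4] [589. 238.  76.]
[224 176  15  15 178] [230.7 183.1] [565.  346.4  76. ]
[201 186   6   6  26] [203.5 188.5] [553.  399.8  76. ]
```

View pics/crop0.png

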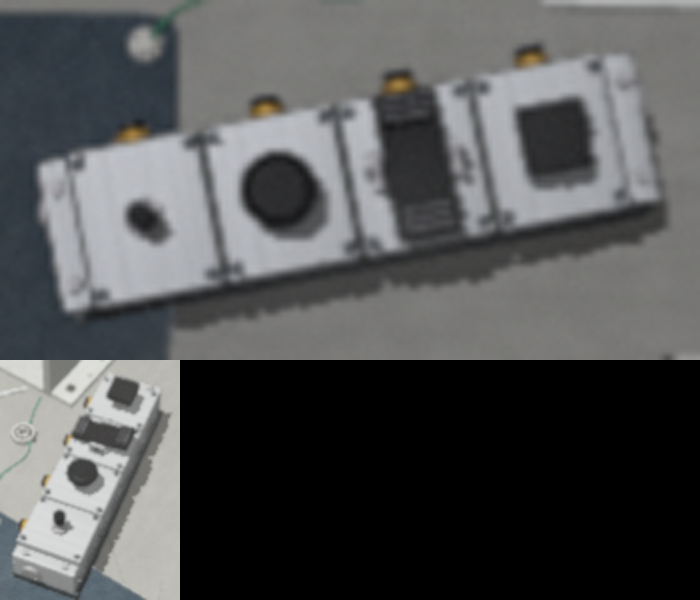

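The zoomed crop confirms it: pin (203.5,188.5), round (230.7,183), square (286,172.4), rocker front pad about (260.6,188.6). Round to square measures 111 mm against the stated 112 mm, which agrees, and the yaw is about 12.5°. Next I'll approach and check with the wrist camera.

Run:
```python
from h import *
d=cam('top'); print('pad',onz(d,260.6,188.6,73).round(1),'sq/round yaw',np.arctan2(24,108.4))
o=[np.pi,0,0.218]
robot.move_gripper(0.0)
robot.move_ptp([380,-120,280],o); robot.move_ptp([460,290,260],o)
robot.move_linear([500,300,220],o)
w=cam('wrist','w0.png'); print(robot.current_t(),robot.current_tcp_pos(),robot.current_contact_force(),w['eye'],w['orientation'],w['fovy'])
for n,p in dict(round=(565,346.4,76),rock=(577,292.2,66),pad=(554.5,287.2,73),sq=(589,238,76),pin=(553,399.8,76)).items(): print(n,proj(w,p).round(1))
```

```text
pad [555.8 287.1  73. ] sq/round yaw 0.2178873907380369
5.3167 [500.00962496 299.60558711 220.51911545] [ 1.0541324   1.1014143  -0.45698251] [566.98952008 314.54889884 385.85869174] [ 2.89345139e+00 -2.43222658e-04 -1.35316720e+00] 62.0693988046038
round [217.8 106.6]
rock [276.2 106.8]
pad [276.3 131.4]
sq [336.2 106.6]
pin [159.4 106.8]
```

View pics/w0.png

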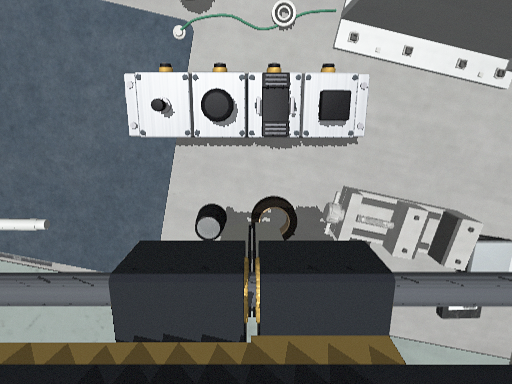

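The wrist view shows round at (217,105), rocker pad (276,129) and square (335,105). All are within about 1.5 px of the projected positions, and the row is level, so the yaw is right. A bracket stands behind the square button, so I'll check clearance and whether a flipped wrist (camera toward the robot) is reachable.

Run:
```python
from h import *
w=robot.get_image('wrist')
print('plate corner',onz(w,334,47,10),onz(w,505,88,10),'wall foot',onz(w,348,12,15),onz(w,505,70,15))
print(robot.current_qpos())
for n,p in dict(round=(565,346.4,67),pad=(552.5,287,62),sq=(589,238,67)).items():
  for y in(0.218,0.218-np.pi,0.218+np.pi): print(n,y,robot.inverse_kinematics(p,[np.pi,0,y]))
```

```text
plate corner [653.84846357 241.8473473   10.        ] [654.33592061  42.49428753  10.        ] wall foot [688.58151006 237.91424926  15.        ] [670.69022002  53.72746545  15.        ]
[3.48873354e-01 3.15766779e-01 1.45088054e+00 2.12370866e-05
 1.37397348e+00 1.70201115e+00]
round 0.218 [ 3.82019554e-01  5.80284103e-01  1.42743422e+00 -4.44089210e-16
  1.13387433e+00  1.73481588e+00]
round -2.923592653589793 [ 0.38201955  0.5802841   1.42743422  0.          1.13387433 -1.40677677]
round 3.359592653589793 [ 0.38201955  0.5802841   1.42743422  0.          1.13387433 -1.40677677]
pad 0.218 [ 3.00174094e-01  5.22900223e-01  1.54446677e+00 -4.44089210e-16
  1.07422566e+00  1.65297042e+00]
pad -2.923592653589793 [ 0.30017409  0.52290022  1.54446677  0.          1.07422566 -1.48862223]
pad 3.359592653589793 [ 0.30017409  0.52290022  1.54446677  0.          1.07422566 -1.48862223]
sq 0.218 [ 2.08702812e-01  5.37038708e-01  1.50505612e+00 -4.44089210e-16
  1.09949782e+00  1.56149914e+00]
sq -2.923592653589793 [ 0.20870281  0.53703871  1.50505612  0.          1.09949782 -1.58009351]
sq 3.359592653589793 [ 0.20870281  0.53703871  1.50505612  0.          1.09949782 -1.58009351]
```

The wall is at x≈670–690 and the camera would reach x≈655, so I'll flip the wrist. Then I'll press the round button.

```bash
cat >> h.py <<'E'
o=[np.pi,0,0.218-np.pi]
def press(x,y,zmin,f=18):
    robot.move_linear([x,y,95],o,speed=120)
    hit=robot.move_linear([x,y,zmin],o,speed=25,f_stop=f)
    print('hit',hit,robot.current_tcp_pos().round(1),np.round(robot.current_contact_force(),1),robot.current_t())
    robot.sleep(0.3)
    robot.move_linear([x,y,130],o,speed=120)
E
python3 - <<'E'
from h import *
robot.move_ptp([500,300,230],o)
robot.move_linear([565,346.4,130],o,speed=150)
press(565,346.4,64)
E
```

```text
hit True [564.9 346.4  67.3] [-1.  -0.7  4.8] 10.525
```

Run:
```python
from h import *
press(565,346.4,62,30)
robot.move_linear([500,320,200],o)
a=cam('scene')['img'];b=cv2.imread('pics/scene0.png')
c=np.hstack([cv2.resize(i[165:285,210:300],None,fx=4,fy=4,interpolation=cv2.INTER_CUBIC) for i in(b,a)])
cv2.imwrite('pics/s1.png',c)
```

```text
hit True [564.9 346.4  67.3] [-2.6 -0.3  4.4] 13.1
```

View pics/s1.png

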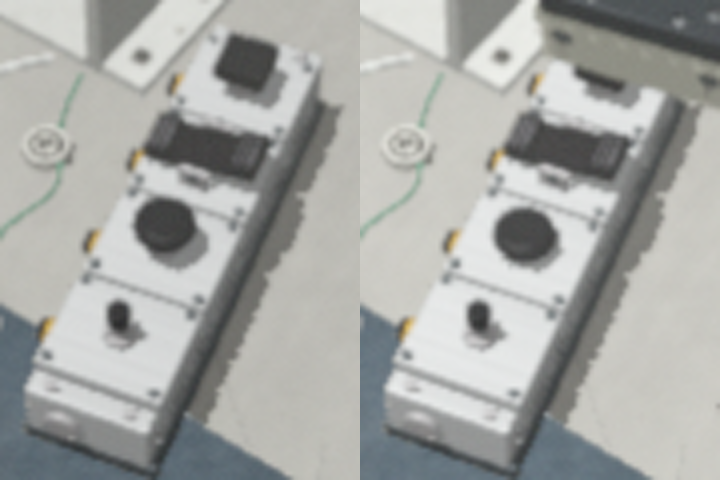

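The before/after pair shows the round cap lower at right (525,235), close to its block. The rocker and pin are unchanged. The second press stopped at the same z of 67.3, so it's on the hard stop. Next is the rocker.

Run:
```python
from h import *
robot.move_linear([552.5,286.8,130],o)
press(552.5,286.8,58,25)
robot.move_linear([480,300,200],o)
a=cam('scene')['img'];b=cv2.imread('pics/scene0.png')
c=np.hstack([cv2.resize(i[165:285,210:300],None,fx=4,fy=4,interpolation=cv2.INTER_CUBIC) for i in(b,a)])
cv2.imwrite('pics/s2.png',c)
print(robot.current_t())
```

```text
hit True [551.2 286.5  65.6] [-2.6 -1.2  8.2] 17.2917
19.1667
```

View pics/s2.png

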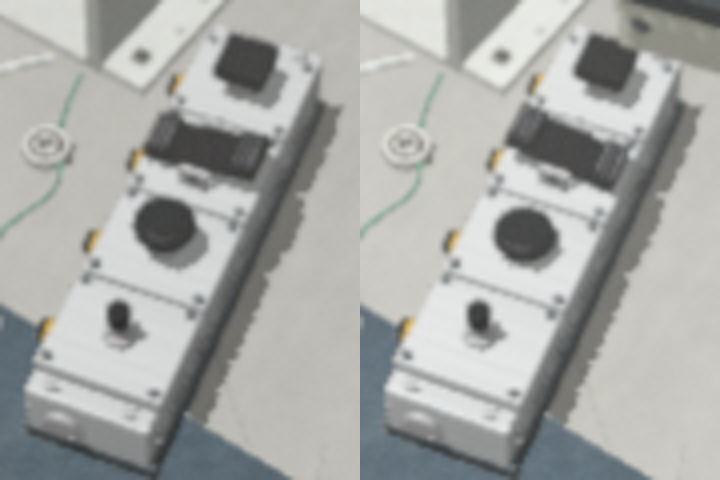

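The rocker's front end at right (610,165) is now down and its back end is up. The stop at z=65.6 fits a fully tipped rocker (65–66.3 expected). Next is the square button.

Run:
```python
from h import *
robot.move_linear([588,238,130],o)
press(588,238,62,25)
robot.move_linear([470,260,220],o)
a=cam('scene','s3.png')['img'];b=cv2.imread('pics/scene0.png')
c=np.hstack([cv2.resize(i[165:285,210:350],None,fx=2.8,fy=4,interpolation=cv2.INTER_CUBIC) for i in(b,a)])
cv2.imwrite('pics/s3c.png',c)
print(robot.current_t())
```

```text
hit True [588.  238.   67.3] [-1.1 -0.2  6.2] 21.7833
23.9583
```

View pics/s3c.png

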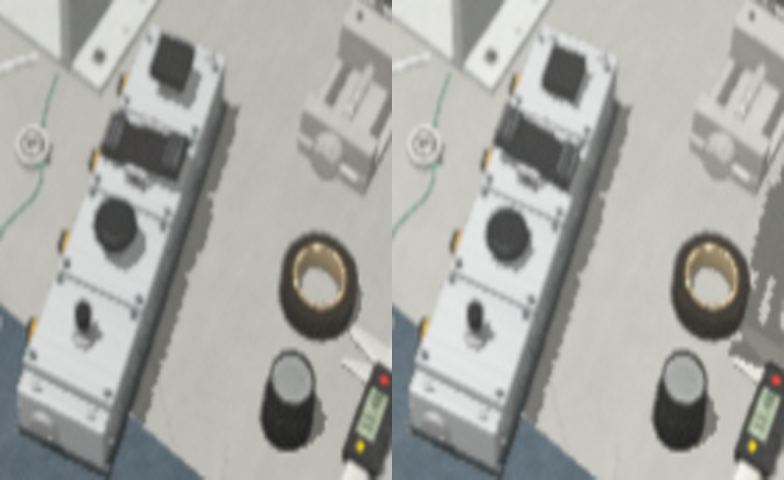

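The after picture shows the square cap down at (565,72), the round cap down at (508,235), the rocker tipped and the pin still out at (475,318). The tape roll and loupe haven't moved. The arm is clear, so I'll hand in.

Run:
```python
from h import *
a=cv2.imread('pics/scene0.png');b=cv2.imread('pics/s3.png')
print('lens diff',cv2.absdiff(a,b)[205:245,170:200].mean(),np.round(robot.current_contact_force(),1))
robot.hand_in()
```

```text
lens diff 9.0225 [ 0.6  0.2 -0.5]
the job is handed in; nothing more can be done
```

Run:
```python
import cv2,numpy as np
a,b=[cv2.cvtColor(cv2.imread('pics/'+n),cv2.COLOR_BGR2GRAY) for n in('scene0.png','s3.png')]
for n,(x,y,X,Y) in dict(lens=(174,210,197,243),ring=(213,193,231,211),loupe=(303,251,324,279),tape=(308,222,340,250)).items():
    r=cv2.matchTemplate(b[y-8:Y+8,x-8:X+8],a[y:Y,x:X],cv2.TM_CCOEFF_NORMED);_,v,_,l=cv2.minMaxLoc(r);print(n,round(v,3),l[0]-8,l[1]-8, b[y:Y,x:X].mean()-a[y:Y,x:X].mean())
```

```text
lens 1.0 0 0 8.064558629776016
ring 0.998 0 0 11.172839506172835
loupe 1.0 0 0 8.068027210884352
tape 0.957 0 0 3.676339285714292
```

The valve bank is shut down in the required order, and the job was handed in at about 24 s of the 40 s allowed. `hand_in` reports no verdict, so success rests on my own checks.

I found the bank in the top view, at a yaw of about 12.5°. The wrist view agreed to within about 1.5 px. I pressed with the closed fingers and turned the wrist half round, so that the camera stayed clear of the bracket behind the bank.

| Step | Stop height measured | Expected when fully in |
|---|---|---|
| Round button | 67.3 mm, same on a repeat press | 67 mm |
| Rocker, front end | 65.6 mm | 65–66 mm |
| Square button | 67.3 mm | 67 mm |

- **After the presses:** the last scene picture shows both buttons down, the rocker tipped forward and the pin button still out. The force on the tool was about zero and the arm was clear of everything.
- **Loose parts:** matching the lens, loupe and tape roll between the first and last scene pictures gave zero pixel shift. The ring I first took for the bearing also had not moved.
- **Disagreement:** a plain image difference at the lens gave about 9 grey levels. The match showed this to be an overall brightness change, not movement.
- **Weakest check:** I did not confirm that this ring, lying behind the bank, really is the bearing. The arm only came down over the three controls.

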